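Roll a log blank onto its flat and clamp it for painting

TASK

The little wooden log lies upside down beside the jig's fence strip. Roll it out over the board, without lifting it, until it sits steadily on its sawn flat with the three drilled holes up, and slide it back flush against the fence with its end under the hold-down. Only then press the sprung lever down until its catch holds it and the rubber foot grips the log, and do not push or knock over the other things.

Things in the scene. Friction and masses are not known exactly. Their poses are not given: they have to be found in the camera images.
- jig: Fixed plywood board 340 x 280 x 12 mm: x -215..+125, y -220..+60 mm in this frame, top at z = 12; z up. The log starts on it beside the fence (gap 3 to 20 mm), within 12 mm of x = 0; along x it can stay so (its end comes under the foot). There is free board to roll it out to jig -y. Catch post, 26 mm square, 98 mm high, at x -135, y +18.
- fence (a point): Middle of the fence strip's foot, on the face that looks to the log (jig -y): wood, 200 mm long along jig x, 14 mm thick, 24 mm high over the board. With the log's flat down and its side touching the fence, the log's axis is 27 mm from this face.
- lever_hinge (a point): On the lever's hinge axis (along jig y), between two steel posts 90 mm high; fixed. The arm points to jig +x, over the log's near end when the log is at the fence; it stands 0.55 rad above level when up, level when down.
- log: Log blank, 0.26 kg: cylinder 54 mm across, 180 mm long, one side sawn to a flat 38 mm wide along its length, three drilled marks 17 mm wide on the other side. Origin mid-axis; x along the axis; z out to the holes, up when it sits on its flat (axis 19, top 46 mm over the board). Starts flat on top (axis 27 mm up); its round side is hewn in narrow facets, so it stays as left if not set rolling.
- lever (a joint): Hinge angle of the hold-down lever (rad): 0 = up, as sprung; 0.55 = fully down. A ball catch gives a hump of resistance (about 10 N at the tip) from 0.25 to 0.4, then snaps under and holds it at 0.53 to 0.55. Let go earlier it springs back up.
- lever_tip (a point): Top of the lever's thumb pad (34 x 28 mm black rubber), 105 mm from the hinge axis; press here. When down it is at jig x -75, y -27, z 88 mm; when up, about 50 mm higher.
- foot: Round rubber foot 20 mm across under the lever's tip, on a small spring (5 mm travel). Origin on its upper side; its underside, 8 mm below, meets the top of the seated log as the lever reaches the catch.
- slice: Bystander: wood slice 52 mm across, 10 mm thick, lying on the jig's board near the lever; origin under its centre.
- cup: Bystander: paper cup, 72 mm across, 85 mm high; origin under its centre.
- paint: Bystander: paint bottle, 48 mm across, 110 mm high; origin under its centre.
- jar: Bystander: glass jar, 60 mm across, 75 mm high; origin under its centre.
- round: Bystander: plain round wood piece standing on end, 44 mm across, 90 mm high; origin under its centre.
- marker: Bystander: marker pen 13 x 135 mm lying on the table.
There are look-alikes about, which are no part of the job. Of the things like the log, leave any that is red; of the rest the smaller one is meant.

How it is judged (in metres and radians):
On the way:
1. the log sits on its flat, flush against the fence, while the lever is still up (angle between log's own z axis and vertical below 0.1 rad and y of log in the frame of jig above -0.033 m and z of log in the frame of jig below 0.035 m and angle between the x axis of log and the x axis of jig, either way round below 0.08 rad and value of joint lever below 0.2 rad), for 0.2 s.
At the end, for the whole second after the job is handed in: The log sits on its flat (within 0.10 rad), its axis within 6 mm of where it touches the fence and parallel to it within 0.08 rad, at rest; the lever is held down by its catch (joint above 0.51) and its foot presses on the log (over 0.3 N) (angle between log's own z axis and vertical below 0.1 rad and y of log in the frame of jig above -0.033 m and z of log in the frame of jig below 0.035 m and angle between the x axis of log and the x axis of jig, either way round below 0.08 rad and value of joint lever above 0.51 rad and contact force between foot and log above 0.3 N and linear speed of log below 0.02 m/s).
It fails at once if the log is lifted more than 20 mm off the board (z of log in the frame of jig above 0.059 m).
It fails at once if a standing bystander (cup, paint bottle, jar, round piece) is tipped over (angle between any of cup, paint, jar, round's own z axis and vertical above 0.5 rad).
It fails at once if a bystander is pushed more than 30 mm (distance of any of cup, paint, jar, round, slice, marker from where it was at the start of the episode above 0.03 m).
It also fails if it takes over 72 s, if anything falls off the work surface, if the arm or the gripper's body presses on something with over 40 N, if the wrist force passes 120 N, or if a joint passes its speed limit or range.

ROBOT

A 6-joint arm with a two-finger parallel gripper is mounted at the origin on the work surface. World frame = base frame: x ahead of the robot, y to its left, z up, the work surface at z = 0. Lengths are in m, angles in degrees, forces in N, time in s.
With the tool pointing down it reaches from about 0.4 to 0.825 m from the base axis. Payload 7 kg.
Tool frame: the origin (TCP) lies between the finger pads; the fingertips stand 22 mm ahead of it and the grasp point (between the pads) lies 3 mm ahead of it; z points along the fingers, y is the line along which they close (so a half turn about z gives the same grasp; the last joint's range is limited). The gripper opens to 88 mm and grips with 3 to 60 N. Pads are 19 mm wide; open, the fingers measure 130 mm over their backs; the gripper's body (78 mm by 193 mm) begins 47 mm behind the grasp point.
Start: joints at [-54.884, 20.546, 0.682, 0, -70.136, -16.507], TCP at [0.215, -0.64, 0.249] pointing down, gripper open.
Joint ranges: [-176.03, 176.03], [-82.01, 121.73], [-58.28, 71.71], [-173.87, 95.51], [-174.79, -0.11], [-173.66, 173.66]. Speed limits (degrees/s): [136.94, 136.94, 172.46, 180, 180, 180].

INTERFACE

Orientations are given as [roll, pitch, yaw] about the fixed x, y, z axes, in that order (R = Rz(yaw) Ry(pitch) Rx(roll)).
In Python, from plant import ctrl gives the robot as it stands.
- The arm moves only by the tool apply_moves, never from a script. Its argument "targets" is a list of rows, each an object with "travel": the shift along the tool's x, y, z in mm, a list of three; "roll": the turn about the tool's z in degrees; "jaw": the finger opening in mm, from 0 to 87.6. In form: [{"travel": [tx, ty, tz], "roll": roll, "jaw": jaw}, ...]. A call has 1 to 10 rows; each row shifts and turns the commanded pose from where the row before left it, along the tool's axes as they then stand; what a row does not reach is not made up. A row lasts 1/10 s, in which the tool goes at most 50 mm and 8.59 degrees, less where a joint would pass 70% of its speed; a pose out of reach is approached as far as the arm can. A call with a gripper value outside its range is refused whole. The fingers move at their own pace and stop on an object; the grip force is fixed at half the most. Time passes only in rows, so rows that do not move let the fingers close. It gives the time, the measured TCP pose, the force, the opening and the grip force at its end, in the units of the state.
- ctrl.get_obs(): the state, without advancing time (a new reading comes with each control period).
- ctrl.snapshot(name): name is "scene" or "top"; returns the picture (384x512x3 uint8, red, green, blue); there is no depth.
- ctrl.calibration(name): a dict with "K" (3x3 intrinsics, pixels), "extrinsics" (4x4, takes a point from camera to world coordinates). Camera axes: x right, y down, z forward; pixel columns grow to the right and rows downward; lengths in m; the calibration is good to about 2 mm. A picture is of the moment at which its call begins. calibration takes no time and is no camera call.
- ctrl.close_job(): hands the job in; it is judged then, once.
The state is a dict: "clock": time; "joint_pos": joint angles; "qvel": joint speeds; "tau": joint torques, N m; "tool_pos": TCP position; "orientation": TCP orientation; "force": force on the tool from outside, world axes, zero at the start; "moment": the same for the moment, N m; "opening": finger opening in m; "gripper_force": force on a finger pad.
Only numpy, scipy, OpenCV 4.12 (cv2) and the standard library are available. Lean on these libraries where they do the work, as an engineer would, in place of code of your own. Each camera call takes 0.05 s, during which the arm holds its last target. There are 200 camera calls.

## Working session

There is one attempt and no reset: what is moved stays moved. The work goes in short steps, Python scripts to look and compute and a tool call to move; the robot and the scene stay as the last step left them, time stands still between calls to the robot, and variables do not carry over. Pictures are saved under pics/ and viewed, at most 10 in all, crops included, and the job is handed in when it is done.

Besides the shell and the picture viewer there is one more tool, called after "Request:" by a JSON object that holds its "api" and its "payload". apply_moves: Moves the arm, as the interface text tells. Its arguments: {"type":"object","properties":{"targets":{"type":"array","items":{"type":"object","properties":{"travel":{"type":"array","items":{"type":"number"}},"roll":{"type":"number"},"jaw":{"type":"number"}}}}},"required":["targets"]}

```bash
mkdir -p pics; ls; python3 - <<'E'
from plant import ctrl
import cv2,numpy as np
np.set_printoptions(precision=4,suppress=True)
for n in("scene","top"):
    im=ctrl.snapshot(n); cv2.imwrite(f"pics/{n}0.png",im[...,::-1]); c=ctrl.calibration(n); print(n,c["K"],c["extrinsics"])
o=ctrl.get_obs();print(o["clock"],o["tool_pos"],o["orientation"],o["force"],o["opening"])
E
```

```text
pics
scene [[353.2377   0.     262.0054]
 [  0.     353.2377 186.2674]
 [  0.       0.       1.    ]] [[-0.7144  0.3786 -0.5884  1.0209]
 [ 0.6995  0.367  -0.6132  0.6305]
 [-0.0162 -0.8497 -0.527   0.6552]
 [ 0.      0.      0.      1.    ]]
top [[364.0979   0.     254.0724]
 [  0.     364.0979 192.9173]
 [  0.       0.       1.    ]] [[ 0.0026 -0.9939  0.1099  0.3154]
 [-1.     -0.0035 -0.0086 -0.0123]
 [ 0.009  -0.1099 -0.9939  1.0215]
 [ 0.      0.      0.      1.    ]]
0.1 [ 0.2153 -0.6393  0.2477] [ 179.9142   -0.008  -161.396 ] [ 0.1967 -0.2052  0.1399] 0.0871241957234793
```

View pics/scene0.png

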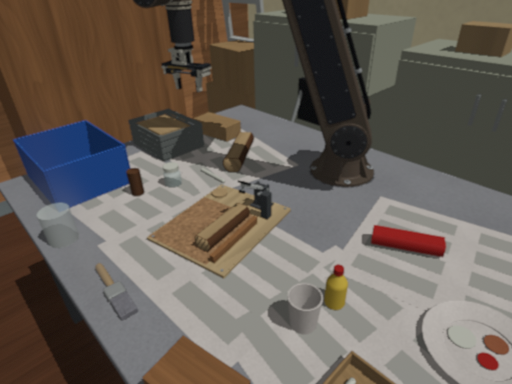

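View pics/top0.png

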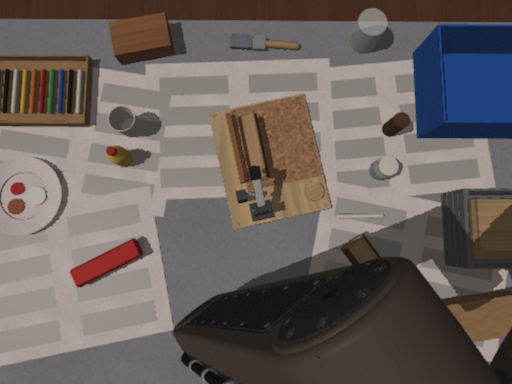

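The top view shows the jig board at about (270,160), with a log on it at (253,145) beside the fence (235,148). The lever's pad is at (258,190) and its hinge at (261,211). The log candidates in the top view are:
- Red cylinder at (105,263): excluded because it is red.
- Larger log at (360,250).
- Log on the jig at (253,145): the smaller non-red one, so this is my choice.

Next is one close crop to check it.

```bash
cat > h.py <<'E'
from plant import ctrl
import cv2,numpy as np
np.set_printoptions(precision=4,suppress=True)
def ray(n,u,v):
    c=ctrl.calibration(n);E=np.array(c["extrinsics"]);d=E[:3,:3]@np.linalg.inv(c["K"])@[u,v,1];return E[:3,3],d
def onz(n,u,v,z):
    p,d=ray(n,u,v);return p+d*(z-p[2])/d[2]
def proj(n,P):
    c=ctrl.calibration(n);E=np.linalg.inv(c["extrinsics"]);q=np.array(c["K"])@(E[:3,:3]@np.asarray(P)+E[:3,3]);return q[:2]/q[2]
E
python3 - <<'E'
from h import *
im=cv2.imread("pics/top0.png");hsv=cv2.cvtColor(im,cv2.COLOR_BGR2HSV)
m=cv2.inRange(hsv,(5,60,50),(28,255,255));r=np.zeros_like(m);r[85:235,200:338]=255;m&=r
m=cv2.morphologyEx(m,cv2.MORPH_CLOSE,np.ones((9,9)))
m=cv2.morphologyEx(m,cv2.MORPH_OPEN,np.ones((5,5)))
c=max(cv2.findContours(m,0,1)[0],key=cv2.contourArea)
b=cv2.boxPoints(cv2.minAreaRect(c));print(b)
W=np.array([onz("top",*p,.012) for p in b]);print(W, [np.linalg.norm(W[i]-W[i-1]) for i in range(4)])
a=cv2.resize(im[85:235,200:340],None,fx=4,fy=4,interpolation=cv2.INTER_CUBIC)
s=cv2.imread("pics/scene0.png")[170:270,145:295];s=cv2.resize(s,None,fx=1.6*1.0,fy=1.6,interpolation=cv2.INTER_CUBIC)
o=np.zeros((600,800,3),np.uint8);o[:,:560]=a;o[:160,560:]=s[:160,:240];cv2.imwrite("pics/crop.png",o)
E
```

```text
[[207.6693 112.8176]
 [305.8675  91.3926]
 [331.2458 207.71  ]
 [233.0476 229.1351]]
[[ 0.6567  0.1121  0.012 ]
 [ 0.722  -0.1696  0.012 ]
 [ 0.3864 -0.2359  0.012 ]
 [ 0.3264  0.0367  0.012 ]] [np.float64(0.33886766010044095), np.float64(0.28911381942513525), np.float64(0.34207063195243587), np.float64(0.27911569486493504)]
```

View pics/crop.png

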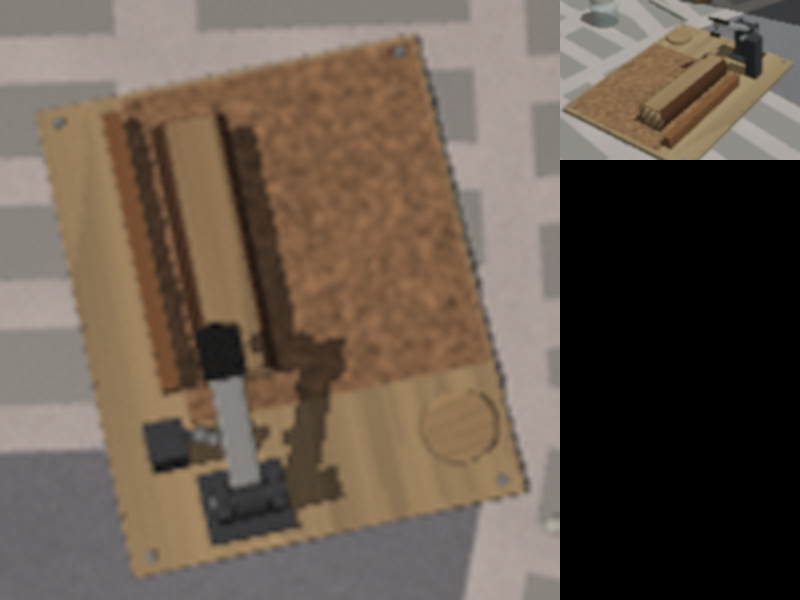

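The crop confirms the choice: a log with its pale flat up, with flat corners at about (160,125) and (220,113) in the crop. The fence is to its left, and the lever pad at (220,350) is up. The slice is at (460,425). Next I'll compute the poses.

```bash
cat >> h.py <<'E'
def jig():
    c=np.array([[37,113],[418,37],[528,490],[136,578]])/4+[200,85]
    W=np.array([onz("top",*p,.012)[:2] for p in c]);J=np.array([[125,60],[125,-220],[-215,-220],[-215,60]])/1e3
    jm,wm=J.mean(0),W.mean(0);U,S,V=np.linalg.svd((J-jm).T@(W-wm));R=(U@V).T;t=wm-R@jm
    return R,t,(J@R.T+t-W)
def toj(P):R,t,_=jig();return (np.asarray(P)[:2]-t)@R
def tow(q):R,t,_=jig();return R@np.asarray(q)+t
def plan(jx,jy,z,yaw):
    """tool-axis shift (mm), roll (deg) from present pose to TCP at jig (jx,jy) m, height z, yaw deg"""
    o=ctrl.get_obs();d=np.r_[tow([jx,jy]),z]-o["tool_pos"];y=np.radians(o["orientation"][2])
    c,s=np.cos(y),np.sin(y);T=np.array([[c,s,0],[s,-c,0],[0,0,-1]]);dy=(yaw-o["orientation"][2]+180)%360-180
    print("t",o["clock"],"tcp jig",toj(o["tool_pos"])*1e3,"z",o["tool_pos"][2],"yaw",o["orientation"][2],"F",o["force"],"shift",T.T@d*1e3,"roll",-dy)
E
python3 - <<'E'
from h import *
R,t,r=jig();psi=np.degrees(np.arctan2(R[1,0],R[0,0]));print(R,t,psi,r*1e3)
f=lambda x,y,z:print((x,y),z,toj(onz("top",200+x/4,85+y/4,z))*1e3)
for p in[(160,125),(220,113),(200,325),(262,345)]:f(*p,.058)
print('fence');[f(*p,.036) for p in[(105,115),(122,113),(163,392),(182,388)]]
print('pad');f(220,350,.138)
print('slice');f(460,427,.022)
plan(.03,.02,.249,psi-90)
E
```

```text
[[ 0.9764 -0.2159]
 [ 0.2159  0.9764]] [0.547  0.0223] 12.469068484555315 [[ 0.5959  0.3753]
 [ 3.112   0.0476]
 [-2.4459 -0.8793]
 [-1.2621  0.4565]]
(160, 125) 0.058 [ 82.1544 -22.3642]
(220, 113) 0.058 [ 81.786  -64.1287]
(200, 325) 0.058 [-58.6715 -19.6677]
(262, 345) 0.058 [-80.7584 -57.3925]
fence
(105, 115) 0.036 [104.4546  12.7229]
(122, 113) 0.036 [103.3686   0.8469]
(163, 392) 0.036 [-94.6655  14.0424]
(182, 388) 0.036 [-94.7225   0.7878]
pad
(220, 350) 0.138 [-91.0155 -25.3881]
slice
(460, 427) 0.022 [-160.1702 -181.5988]
t 0.1 tcp jig [-466.7647 -574.4348] z 0.24770311732437403 yaw -161.3960326446844 F [ 0.1967 -0.2052  0.1399] shift [-557.4469  537.9414   -1.2969] roll -83.86510112923975
```

Request:
{"api": "apply_moves", "payload": {"targets": [{"travel":[-31,30,0],"roll":0,"jaw":60},{"travel":[-31,30,0],"roll":0,"jaw":60},{"travel":[-31,30,0],"roll":0,"jaw":60},{"travel":[-31,30,0],"roll":0,"jaw":60},{"travel":[-31,30,0],"roll":0,"jaw":60},{"travel":[-31,30,0],"roll":0,"jaw":60},{"travel":[-31,30,0],"roll":0,"jaw":60},{"travel":[-31,30,0],"roll":0,"jaw":60},{"travel":[-31,30,0],"roll":0,"jaw":60},{"travel":[-31,30,0],"roll":0,"jaw":60}]}}

```text
clock: 1.1
tool_pos: [0.4137, -0.2547, 0.2485]
orientation: [180.0, 0.0, -161.4]
force: [0.9, -0.5, -0.5]
opening: 0.0599
gripper_force: 0.0
```

Request:
{"api": "apply_moves", "payload": {"targets": [{"travel":[-31,30,0],"roll":0,"jaw":60},{"travel":[-31,30,0],"roll":0,"jaw":60},{"travel":[-31,30,0],"roll":0,"jaw":60},{"travel":[-31,30,0],"roll":0,"jaw":60},{"travel":[-31,30,0],"roll":0,"jaw":60},{"travel":[-31,30,0],"roll":0,"jaw":60},{"travel":[-31,30,0],"roll":0,"jaw":60},{"travel":[-30,28,0],"roll":0,"jaw":60}]}}

```text
clock: 1.9
tool_pos: [0.5719, 0.0498, 0.2484]
orientation: [180.0, -0.0, -161.4]
force: [1.7, -0.3, -0.1]
opening: 0.0598
gripper_force: 0.0
```

Request:
{"api": "apply_moves", "payload": {"targets": [{"travel":[0,0,0],"roll":-8.4,"jaw":60},{"travel":[0,0,0],"roll":-8.4,"jaw":60},{"travel":[0,0,0],"roll":-8.4,"jaw":60},{"travel":[0,0,0],"roll":-8.4,"jaw":60},{"travel":[0,0,0],"roll":-8.4,"jaw":60},{"travel":[0,0,0],"roll":-8.4,"jaw":60},{"travel":[0,0,0],"roll":-8.4,"jaw":60},{"travel":[0,0,0],"roll":-8.4,"jaw":60},{"travel":[0,0,0],"roll":-8.4,"jaw":60},{"travel":[0,0,0],"roll":-8.3,"jaw":60}]}}

```text
clock: 2.9
tool_pos: [0.5713, 0.0479, 0.2481]
orientation: [180.0, 0.0, -77.1]
force: [0.7, 0.1, -0.2]
opening: 0.0605
gripper_force: 0.0
```

```bash
python3 -c "
from h import *
plan(.032,.007,.063,-77.53);print(ctrl.get_obs()['opening'])"
```

```text
t 2.9 tcp jig [29.2557 19.6792] z 0.24814134293616938 yaw -77.14819233748702 F [ 0.7284  0.0801 -0.2313] shift [ 12.6972  -2.6595 185.1413] roll 0.38180766251298337
0.060450103250078414
```

Request:
{"api": "apply_moves", "payload": {"targets": [{"travel":[6,-1.5,20],"roll":0.4,"jaw":60},{"travel":[6,-1.2,30],"roll":0,"jaw":60},{"travel":[0,0,30],"roll":0,"jaw":60},{"travel":[0,0,30],"roll":0,"jaw":60},{"travel":[0,0,30],"roll":0,"jaw":60},{"travel":[0,0,20],"roll":0,"jaw":60},{"travel":[0,0,15],"roll":0,"jaw":60},{"travel":[0,0,10],"roll":0,"jaw":60},{"travel":[0,0,0],"roll":0,"jaw":60},{"travel":[0,0,0],"roll":0,"jaw":60}]}}

```text
clock: 3.9
tool_pos: [0.577, 0.0368, 0.0639]
orientation: [-180.0, -0.0, -77.9]
force: [-0.3, -0.3, 0.3]
opening: 0.0599
gripper_force: 0.0
```

Request:
{"api": "apply_moves", "payload": {"targets": [{"travel":[4,0,0],"roll":0,"jaw":60},{"travel":[4,0,0],"roll":0,"jaw":60},{"travel":[4,0,0],"roll":0,"jaw":60},{"travel":[4,0,0],"roll":0,"jaw":60},{"travel":[4,0,0],"roll":0,"jaw":60},{"travel":[4,0,0],"roll":0,"jaw":60},{"travel":[4,0,0],"roll":0,"jaw":60},{"travel":[4,0,0],"roll":0,"jaw":60},{"travel":[4,0,0],"roll":0,"jaw":60},{"travel":[0,0,0],"roll":0,"jaw":60}]}}

```text
clock: 4.9
tool_pos: [0.5849, 0.0013, 0.0642]
orientation: [-179.9, 0.0, -77.9]
force: [-0.9, -1.1, -0.4]
opening: 0.06
gripper_force: 0.0
```

```bash
python3 - <<'E'
from h import *
plan(.032,-.03,.063,-77.53)
a=ctrl.snapshot("scene")[...,::-1][140:270,140:310];b=ctrl.snapshot("top")[...,::-1][85:235,200:340]
o=np.zeros((600,800,3),np.uint8)
a=cv2.resize(a,(510,390),interpolation=2);b=cv2.resize(b,(280,300),interpolation=2);o[:390,:510]=a;o[:300,515:795]=b;cv2.imwrite("pics/r1.png",o)
E
```

```text
t 4.9 tcp jig [ 32.4738 -28.7119] z 0.06423805710158734 yaw -77.90703913588743 F [-0.8797 -1.1036 -0.3661] shift [1.2912 0.4653 1.2381] roll -0.3770391358874292
```

View pics/r1.png

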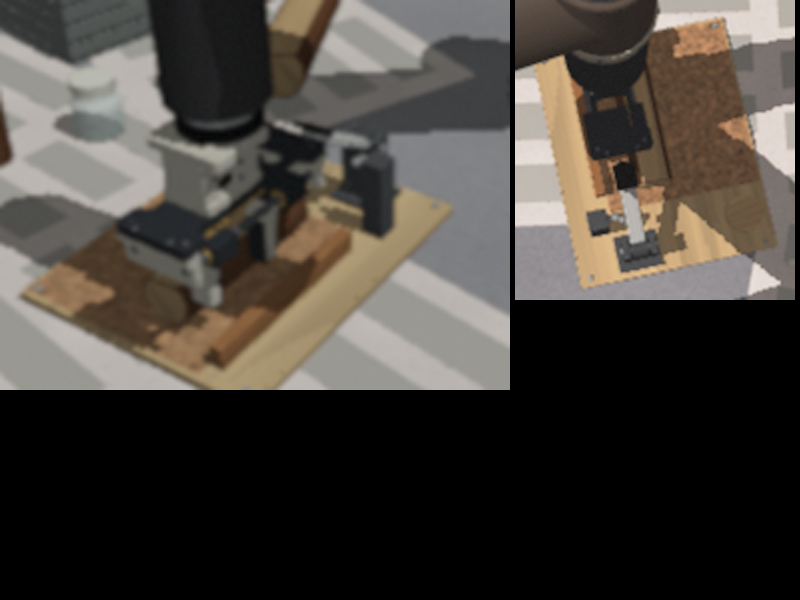

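The picture shows the fingers at the log's fence side (pixel 205,280), with the log displaced and its near end at (168,298). Its flat seems to be turning to -y. I'll continue the push.

Request:
{"api": "apply_moves", "payload": {"targets": [{"travel":[4,0,0],"roll":0,"jaw":60},{"travel":[4,0,0],"roll":0,"jaw":60},{"travel":[4,0,0],"roll":0,"jaw":60},{"travel":[4,0,0],"roll":0,"jaw":60},{"travel":[4,0,0],"roll":0,"jaw":60},{"travel":[3,0,0],"roll":0,"jaw":60},{"travel":[3,0,0],"roll":0,"jaw":60},{"travel":[2,0,0],"roll":0,"jaw":60},{"travel":[2,0,0],"roll":0,"jaw":60},{"travel":[0,0,0],"roll":0,"jaw":60}]}}

```text
clock: 6.0
tool_pos: [0.5905, -0.0281, 0.0633]
orientation: [180.0, -0.0, -77.9]
force: [0.3, -0.2, 0.1]
opening: 0.0601
gripper_force: 0.0
```

```bash
python3 - <<'E'
from h import *
plan(.032,-.03,.063,-77.53)
a=ctrl.snapshot("scene")[...,::-1][170:270,140:300];b=ctrl.snapshot("top")[...,::-1][85:235,200:340]
o=np.zeros((600,800,3),np.uint8)
a=cv2.resize(a,(800,500),interpolation=2);b=cv2.resize(b,(280,300),interpolation=2);o[:500]=a;o[300:600,520:800]=b;cv2.imwrite("pics/r2.png",o)
E
```

```text
t 6.0 tcp jig [ 31.5843 -58.6945] z 0.06334177889213632 yaw -77.91112857126451 F [ 0.2617 -0.2073  0.07  ] shift [-28.6967  -0.2253   0.3418] roll -0.3811285712645258
```

View pics/r2.png

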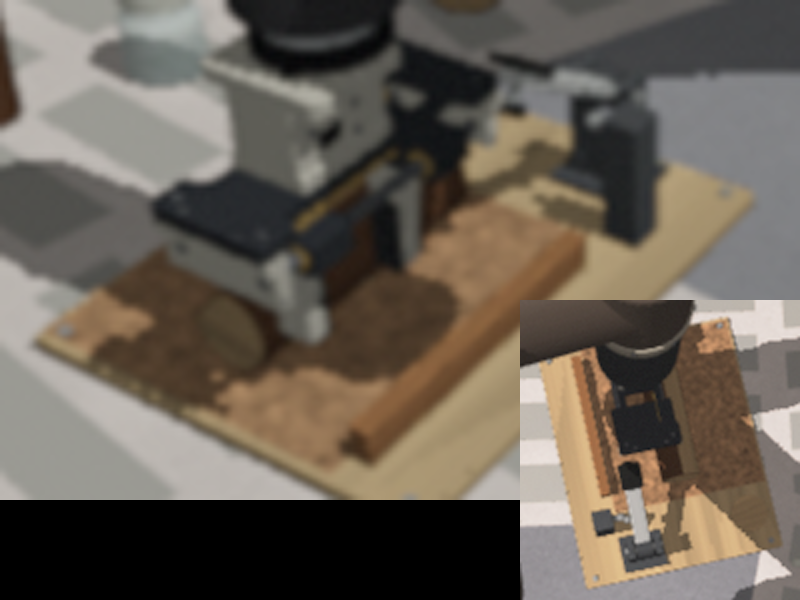

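The end face at (235,330) now has its flat toward the lower left, so the log is rolling as planned, about 115° so far. I'll push on slowly.

Request:
{"api": "apply_moves", "payload": {"targets": [{"travel":[2,0,0],"roll":0,"jaw":60},{"travel":[2,0,0],"roll":0,"jaw":60},{"travel":[2,0,0],"roll":0,"jaw":60},{"travel":[2,0,0],"roll":0,"jaw":60},{"travel":[2,0,0],"roll":0,"jaw":60},{"travel":[2,0,0],"roll":0,"jaw":60},{"travel":[2,0,0],"roll":0,"jaw":60},{"travel":[2,0,0],"roll":0,"jaw":60},{"travel":[0,0,0],"roll":0,"jaw":60},{"travel":[0,0,0],"roll":0,"jaw":60}]}}

```text
clock: 7.1
tool_pos: [0.5938, -0.0436, 0.0634]
orientation: [180.0, -0.0, -77.9]
force: [-0.2, 0.2, 0.1]
opening: 0.0598
gripper_force: 0.0
```

```bash
python3 - <<'E'
from h import *
plan(.032,-.03,.063,-77.53)
a=ctrl.snapshot("scene")[...,::-1][170:270,140:300];b=ctrl.snapshot("top")[...,::-1][85:235,200:340]
o=np.zeros((600,800,3),np.uint8)
a=cv2.resize(a,(800,500),interpolation=2);b=cv2.resize(b,(280,300),interpolation=2);o[:500]=a;o[300:600,520:800]=b;cv2.imwrite("pics/r3.png",o)
E
```

```text
t 7.1 tcp jig [ 31.5031 -74.4889] z 0.06342483024202822 yaw -77.89812717290893 F [-0.2345  0.2124  0.0676] shift [-44.4912  -0.2117   0.4248] roll -0.3681271729089417
```

View pics/r3.png

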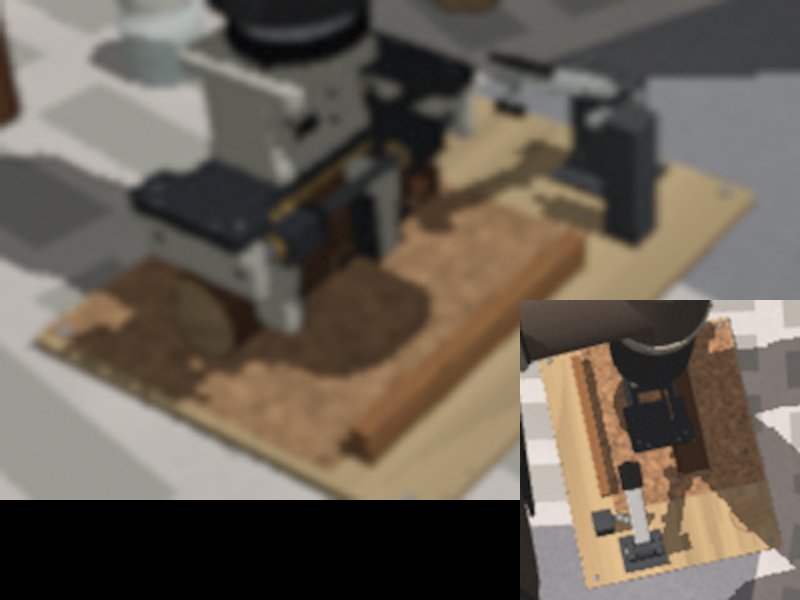

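The end face is at (207,315) with its flat lower still, and it may not have fallen onto it yet. I'll push another 14 mm, then retreat up to look.

Request:
{"api": "apply_moves", "payload": {"targets": [{"travel":[2,0,0],"roll":0,"jaw":60},{"travel":[2,0,0],"roll":0,"jaw":60},{"travel":[2,0,0],"roll":0,"jaw":60},{"travel":[2,0,0],"roll":0,"jaw":60},{"travel":[2,0,0],"roll":0,"jaw":60},{"travel":[2,0,0],"roll":0,"jaw":60},{"travel":[2,0,0],"roll":0,"jaw":60},{"travel":[0,0,0],"roll":0,"jaw":60},{"travel":[0,0,0],"roll":0,"jaw":60},{"travel":[0,0,0],"roll":0,"jaw":60}]}}

```text
clock: 8.2
tool_pos: [0.5969, -0.0571, 0.0636]
orientation: [180.0, -0.0, -77.9]
force: [-0.1, 0.1, -0.9]
opening: 0.06
gripper_force: 0.0
```

Request:
{"api": "apply_moves", "payload": {"targets": [{"travel":[-8,0,0],"roll":0,"jaw":60},{"travel":[0,0,-20],"roll":0,"jaw":60},{"travel":[0,0,-40],"roll":0,"jaw":60},{"travel":[0,0,-40],"roll":0,"jaw":60},{"travel":[0,0,-40],"roll":0,"jaw":60},{"travel":[30,0,-20],"roll":0,"jaw":60},{"travel":[40,0,0],"roll":0,"jaw":60},{"travel":[40,0,0],"roll":0,"jaw":60},{"travel":[40,0,0],"roll":0,"jaw":60},{"travel":[0,0,0],"roll":0,"jaw":60}]}}

```text
clock: 9.2
tool_pos: [0.6269, -0.1993, 0.2229]
orientation: [180.0, -0.0, -78.1]
force: [0.3, 0.7, -0.6]
opening: 0.0601
gripper_force: 0.0
```

```bash
python3 - <<'E'
from h import *
plan(.032,-.2,.063,-77.53)
a=ctrl.snapshot("scene")[...,::-1][170:270,140:300];b=ctrl.snapshot("top")[...,::-1][85:235,200:340]
o=np.zeros((600,800,3),np.uint8)
a=cv2.resize(a,(480,300),interpolation=2);o[300:,:480]=a;b=cv2.resize(b,(560,600),interpolation=2);o[:,240:]=b;a=a[:,:];o[:150,:240]=cv2.resize(a,(240,150));cv2.imwrite("pics/r4.png",o)
E
```

```text
t 9.2 tcp jig [  30.1491 -233.6155] z 0.22291526579533213 yaw -78.0815095320133 F [ 0.3153  0.7205 -0.5633] shift [-33.6317  -1.5278 159.9153] roll -0.5515095320133128
```

View pics/r4.png

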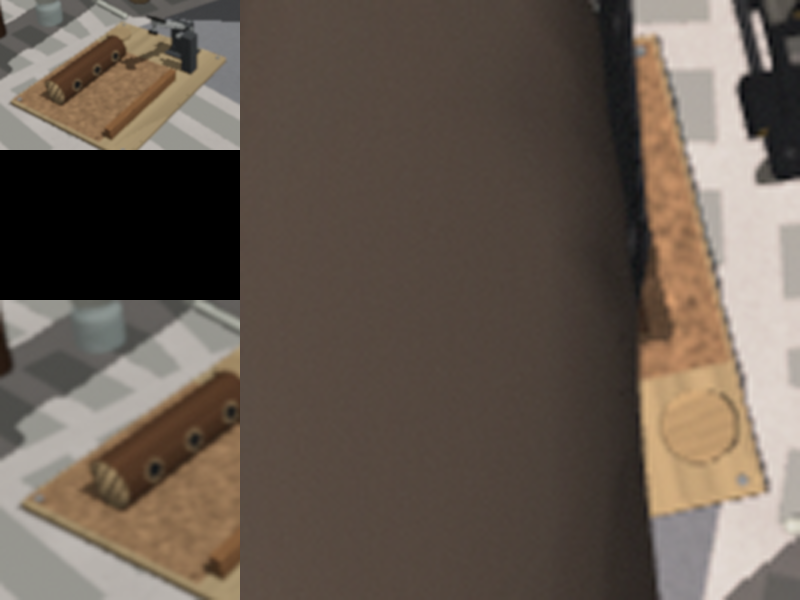

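The three holes now show, at (155,469), (195,440) and (231,411), but they look tilted toward the fence. I'll compute the angle.

```bash
python3 - <<'E'
from h import *
im=ctrl.snapshot("scene");
for ay in(-.124,-.128):
  for az in(.039,.031):
    for u,v in[(191.7,226.3),(205,216.7),(217,207)]:
        p,d=ray("scene",u,v)
        for s in np.linspace(.5,1.4,9001):
            q=p+d*s;j=toj(q)
            if np.hypot(j[1]-ay,q[2]-az)<.027: print(ay,az,j*1e3,q[2],"holes tilt to +y",np.degrees(np.arctan2(j[1]-ay,q[2]-az)));break
E
```

```text
Traceback (most recent call last):
  File "h.py", line 15, in toj
    def toj(P):R,t,_=jig();return (np.asarray(P)[:2]-t)@R
                     ~~~^^
  File "h.py", line 12, in jig
    W=np.array([onz("top",*p,.012)[:2] for p in c]);J=np.array([[125,60],[125,-220],[-215,-220],[-215,60]])/1e3
                ~~~^^^^^^^^^^^^^^^
  File "h.py", line 7, in onz
    p,d=ray(n,u,v);return p+d*(z-p[2])/d[2]
        ~~~^^^^^^^
  File "h.py", line 5, in ray
    c=ctrl.calibration(n);E=np.array(c["extrinsics"]);d=E[:3,:3]@np.linalg.inv(c["K"])@[u,v,1];return E[:3,3],d
ValueError: time passes only in moves, steps and waits
```

```bash
cat >> h.py <<'E'
from functools import lru_cache
jig=lru_cache(jig)
_cal={}
def ray(n,u,v):
    if n not in _cal:_cal[n]=ctrl.calibration(n)
    c=_cal[n];E=np.array(c["extrinsics"]);return E[:3,3],E[:3,:3]@np.linalg.inv(c["K"])@[u,v,1]
E
python3 - <<'E'
from h import *
for ay in(-.124,-.128):
  for az in(.039,.031):
    for u,v in[(191.7,226.3),(205,216.7),(217,207)]:
        p,d=ray("scene",u,v)
        for s in np.linspace(.5,1.4,1801):
            q=p+d*s;j=toj(q)
            if np.hypot(j[1]-ay,q[2]-az)<.0271: print(ay,az,j*1e3,q[2],"tilt +y",np.degrees(np.arctan2(j[1]-ay,q[2]-az)));break
E
```

```text
-0.124 0.039 [  60.7476 -100.0312] 0.05089611633254976 tilt +y 63.604036386105186
-0.124 0.039 [  6.1824 -99.3723] 0.04949736340569599 tilt +y 66.91427028349334
-0.124 0.039 [-48.3453 -99.6042] 0.05074299845230967 tilt +y 64.29602933820077
-0.124 0.031 [  58.0112 -103.0661] 0.047795616856835865 tilt +y 51.259326361587895
-0.124 0.031 [   3.5722 -101.9957] 0.04680808126129976 tilt +y 54.30622605864123
-0.124 0.031 [ -51.7055 -102.6959] 0.04758139829887853 tilt +y 52.10568521513804
-0.128 0.039 [  58.2849 -102.7626] 0.04810566680440731 tilt +y 70.1605137758161
-0.128 0.039 [   3.2822 -102.2872] 0.046509272134144464 tilt +y 73.71988375096286
-0.128 0.039 [ -51.4    -102.4148] 0.04786881649464514 tilt +y 70.88169124487885
-0.128 0.031 [  56.0958 -105.1906] 0.0456252672238362 tilt +y 57.33226236373571
-0.128 0.031 [   0.962  -104.6191] 0.04411879911690331 tilt +y 60.70365247469821
-0.128 0.031 [ -54.4547 -105.2255] 0.04499463453698038 tilt +y 58.42983532445841
```

The tilt to +y is about 64°: the log has rolled about 116° and slid partway. It needs 20–30° more before it tips onto its flat. I'll go back behind it and push on.

Request:
{"api": "apply_moves", "payload": {"targets": [{"travel":[-40,0,0],"roll":-0.5,"jaw":60},{"travel":[-40,0,0],"roll":0,"jaw":60},{"travel":[-40,-1,0],"roll":0,"jaw":60},{"travel":[-36,0,0],"roll":0,"jaw":60},{"travel":[0,0,40],"roll":0,"jaw":60},{"travel":[0,0,40],"roll":0,"jaw":60},{"travel":[0,0,40],"roll":0,"jaw":60},{"travel":[0,0,30],"roll":0,"jaw":60},{"travel":[0,0,13],"roll":0,"jaw":60},{"travel":[0,0,0],"roll":0,"jaw":60}]}}

```text
clock: 10.35
tool_pos: [0.5929, -0.0427, 0.0592]
orientation: [179.8, -0.0, -77.3]
force: [-0.4, -0.1, 0.2]
opening: 0.0602
gripper_force: 0.0
```

Request:
{"api": "apply_moves", "payload": {"targets": [{"travel":[4,0,0],"roll":0,"jaw":60},{"travel":[4,0,0],"roll":0,"jaw":60},{"travel":[3,0,0],"roll":0,"jaw":60},{"travel":[3,0,0],"roll":0,"jaw":60},{"travel":[3,0,0],"roll":0,"jaw":60},{"travel":[3,0,0],"roll":0,"jaw":60},{"travel":[3,0,0],"roll":0,"jaw":60},{"travel":[2,0,0],"roll":0,"jaw":60},{"travel":[0,0,0],"roll":0,"jaw":60},{"travel":[0,0,0],"roll":0,"jaw":60}]}}

```text
clock: 11.35
tool_pos: [0.5994, -0.0678, 0.0605]
orientation: [180.0, 0.0, -77.4]
force: [-0.2, -0.4, 0.4]
opening: 0.0601
gripper_force: 0.1
```

```bash
python3 - <<'E'
from h import *
plan(.032,-.03,.063,-77.53)
a=ctrl.snapshot("scene")[...,::-1][150:270,140:300]
cv2.imwrite("pics/r5.png",cv2.resize(a,(800,600),interpolation=2))
E
```

```text
t 11.35 tcp jig [ 31.7036 -99.3263] z 0.06046666508847911 yaw -77.3992219148778 F [-0.1886 -0.4011  0.428 ] shift [-69.3255  -0.4558  -2.5333] roll 0.1307780851221878
```

View pics/r5.png

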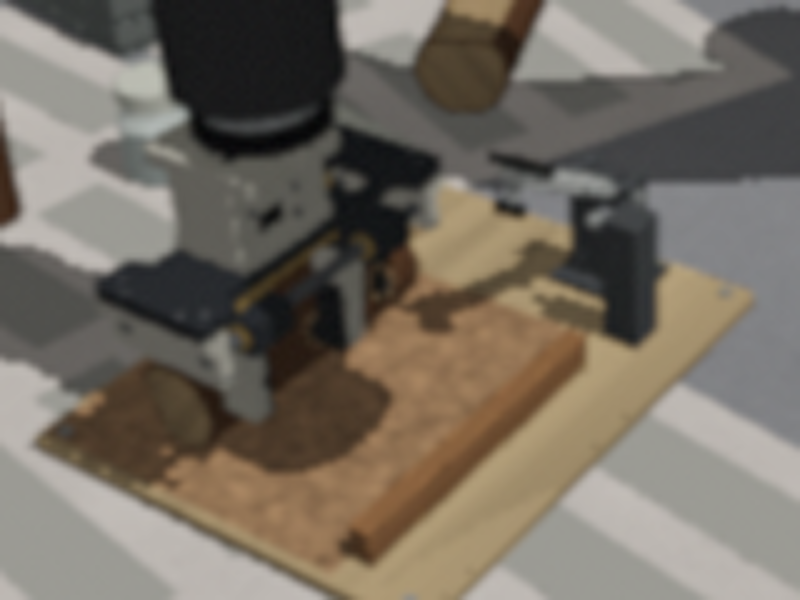

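The end face at (180,405) still has its flat toward the lower left, and a hole shows at (380,275). The log is partly sliding because finger friction holds its rear face down. I'll back off, lower the fingers, and push forward and up together so that friction helps it roll.

Request:
{"api": "apply_moves", "payload": {"targets": [{"travel":[-4,0,0],"roll":0,"jaw":60},{"travel":[0,0,10],"roll":0,"jaw":60},{"travel":[0,0,10],"roll":0,"jaw":60},{"travel":[2,0,0],"roll":0,"jaw":60},{"travel":[3,0,0],"roll":0,"jaw":60},{"travel":[3,0,-3],"roll":0,"jaw":60},{"travel":[3,0,-3],"roll":0,"jaw":60},{"travel":[3,0,-3],"roll":0,"jaw":60},{"travel":[3,0,-3],"roll":0,"jaw":60},{"travel":[3,0,-3],"roll":0,"jaw":60}]}}

```text
clock: 12.4
tool_pos: [0.6031, -0.0837, 0.0561]
orientation: [-180.0, -0.0, -77.4]
force: [-0.4, 0.5, -0.5]
opening: 0.0601
gripper_force: 0.0
```

Request:
{"api": "apply_moves", "payload": {"targets": [{"travel":[3,0,-3],"roll":0,"jaw":60},{"travel":[3,0,-3],"roll":0,"jaw":60},{"travel":[3,0,-2],"roll":0,"jaw":60},{"travel":[3,0,-1],"roll":0,"jaw":60},{"travel":[0,0,0],"roll":0,"jaw":60},{"travel":[-10,0,0],"roll":0,"jaw":60},{"travel":[-45,0,0],"roll":0,"jaw":60},{"travel":[-20,0,-45],"roll":0,"jaw":60},{"travel":[0,0,-45],"roll":0,"jaw":60},{"travel":[0,0,-45],"roll":0,"jaw":60}]}}

```text
clock: 13.4
tool_pos: [0.5884, -0.0204, 0.2009]
orientation: [179.9, -0.0, -77.3]
force: [2.0, 0.5, 0.2]
opening: 0.0599
gripper_force: 0.0
```

```bash
python3 - <<'E'
from h import *
plan(.032,-.18,.063,-77.53)
a=ctrl.snapshot("scene")[...,::-1][150:270,140:300]
cv2.imwrite("pics/r6.png",cv2.resize(a,(800,600),interpolation=2))
E
```

```text
t 13.4 tcp jig [ 31.2658 -50.6617] z 0.20091088239991356 yaw -77.27493313487882 F [2.0188 0.5284 0.2162] shift [129.3403  -0.1564 137.9109] roll 0.2550668651211936
```

View pics/r6.png

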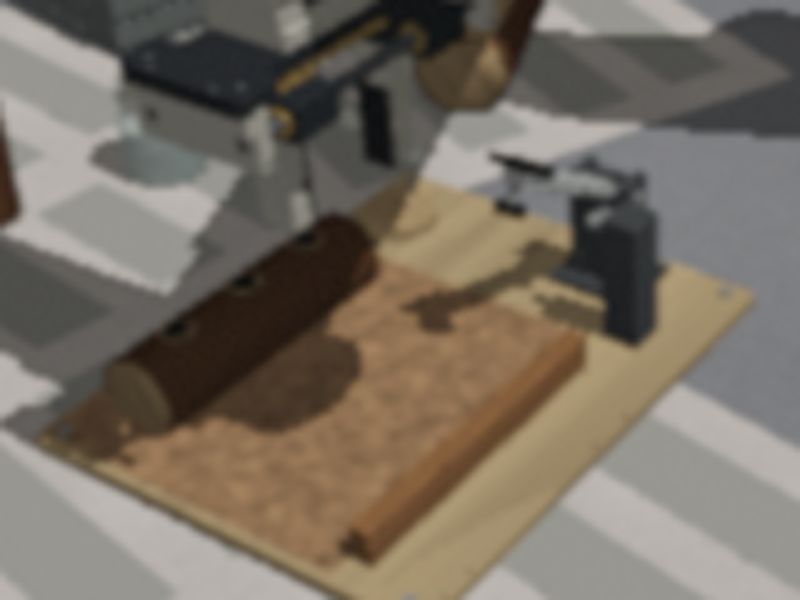

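The holes are on top at (180,328), (247,282) and (313,237), so the log sits on its flat. I'll find its pose from the holes at z = 58 mm.

```bash
python3 - <<'E'
from h import *
for u,v in[(180,328),(247,282),(313,237)]:print(toj(onz("scene",140+u/5,150+v/5,.057))*1e3)
plan(.032,-.215,.16,-77.53)
E
```

```text
[  53.381  -166.0939]
[  -0.8538 -165.146 ]
[ -58.1556 -163.9072]
t 13.45 tcp jig [ 34.9636 -51.7486] z 0.20962682245260356 yaw -77.21817833561892 F [ 4.387  -0.6722  8.9763] shift [163.2328   3.8547  49.6268] roll 0.3118216643810854
```

Request:
{"api": "apply_moves", "payload": {"targets": [{"travel":[40,1,0],"roll":0.3,"jaw":60},{"travel":[40,0,0],"roll":0,"jaw":60},{"travel":[40,0,0],"roll":0,"jaw":60},{"travel":[41,0,0],"roll":0,"jaw":60},{"travel":[0,0,0],"roll":0,"jaw":60},{"travel":[0,0,0],"roll":0,"jaw":60}]}}

```text
clock: 14.05
tool_pos: [0.6224, -0.1798, 0.1988]
orientation: [179.9, 0.0, -77.8]
force: [-0.0, 0.4, -0.2]
opening: 0.0601
gripper_force: 0.0
```

```bash
python3 - <<'E'
from h import *
plan(.032,-.213,.042,-77.53)
E
```

```text
t 14.05 tcp jig [  29.9697 -213.6099] z 0.19878334060272113 yaw -77.79730125784988 F [-0.0335  0.3863 -0.2177] shift [ -0.6193  -2.0274 156.7833] roll -0.2673012578498799
```

Request:
{"api": "apply_moves", "payload": {"targets": [{"travel":[0,-2,40],"roll":-0.3,"jaw":60},{"travel":[0,0,40],"roll":0,"jaw":60},{"travel":[0,0,30],"roll":0,"jaw":60},{"travel":[0,0,25],"roll":0,"jaw":60},{"travel":[0,0,21],"roll":0,"jaw":60},{"travel":[0,0,0],"roll":0,"jaw":60},{"travel":[-4,0,0],"roll":0,"jaw":60},{"travel":[-4,0,0],"roll":0,"jaw":60},{"travel":[-4,0,0],"roll":0,"jaw":60},{"travel":[-4,0,0],"roll":0,"jaw":60}]}}

```text
clock: 15.05
tool_pos: [0.6217, -0.1629, 0.0448]
orientation: [-179.9, -0.0, -77.4]
force: [0.4, -1.4, -0.5]
opening: 0.0598
gripper_force: 0.7
```

Request:
{"api": "apply_moves", "payload": {"targets": [{"travel":[-4,0,0],"roll":0,"jaw":60},{"travel":[-4,0,0],"roll":0,"jaw":60},{"travel":[-4,0,0],"roll":0,"jaw":60},{"travel":[-4,0,0],"roll":0,"jaw":60},{"travel":[-4,0,0],"roll":0,"jaw":60},{"travel":[-4,0,0],"roll":0,"jaw":60},{"travel":[-4,0,0],"roll":0,"jaw":60},{"travel":[-4,0,0],"roll":0,"jaw":60},{"travel":[-4,0,0],"roll":0,"jaw":60},{"travel":[-4,0,0],"roll":0,"jaw":60}]}}

```text
clock: 16.05
tool_pos: [0.6123, -0.124, 0.0435]
orientation: [180.0, -0.0, -77.4]
force: [1.3, -3.1, 2.2]
opening: 0.0602
gripper_force: 1.5
```

Request:
{"api": "apply_moves", "payload": {"targets": [{"travel":[-4,0,0],"roll":0,"jaw":60},{"travel":[-4,0,0],"roll":0,"jaw":60},{"travel":[-4,0,0],"roll":0,"jaw":60},{"travel":[-4,0,0],"roll":0,"jaw":60},{"travel":[-4,0,0],"roll":0,"jaw":60},{"travel":[-4,0,0],"roll":0,"jaw":60},{"travel":[-4,0,0],"roll":0,"jaw":60},{"travel":[-4,0,0],"roll":0,"jaw":60},{"travel":[-4,0,0],"roll":0,"jaw":60},{"travel":[-4,0,0],"roll":0,"jaw":60}]}}

```text
clock: 17.05
tool_pos: [0.6036, -0.085, 0.0435]
orientation: [180.0, 0.0, -77.4]
force: [-0.1, -2.3, 2.0]
opening: 0.0601
gripper_force: 1.4
```

```bash
python3 - <<'E'
from h import *
plan(.032,-.0635,.042,-77.53)
a=ctrl.snapshot("scene");cv2.imwrite("pics/s1.png",a[...,::-1])
E
```

```text
t 17.05 tcp jig [  32.0896 -116.9873] z 0.04351985152128959 yaw -77.39115654984712 F [-0.0807 -2.3218  1.9815] shift [-53.4873  -0.0409   1.5199] roll 0.13884345015287636
```

Request:
{"api": "apply_moves", "payload": {"targets": [{"travel":[-4,0,0],"roll":0,"jaw":60},{"travel":[-4,0,0],"roll":0,"jaw":60},{"travel":[-4,0,0],"roll":0,"jaw":60},{"travel":[-4,0,0],"roll":0,"jaw":60},{"travel":[-4,0,0],"roll":0,"jaw":60},{"travel":[-4,0,0],"roll":0,"jaw":60},{"travel":[-4,0,0],"roll":0,"jaw":60},{"travel":[-4,0,0],"roll":0,"jaw":60},{"travel":[-4,0,0],"roll":0,"jaw":60},{"travel":[-4,0,0],"roll":0,"jaw":60}]}}

```text
clock: 18.1
tool_pos: [0.5948, -0.0459, 0.0435]
orientation: [180.0, 0.0, -77.4]
force: [-0.2, -2.1, -0.6]
opening: 0.0598
gripper_force: 0.9
```

Request:
{"api": "apply_moves", "payload": {"targets": [{"travel":[-2,0,0],"roll":0,"jaw":60},{"travel":[-2,0,0],"roll":0,"jaw":60},{"travel":[-2,0,0],"roll":0,"jaw":60},{"travel":[-2,0,0],"roll":0,"jaw":60},{"travel":[-2,0,0],"roll":0,"jaw":60},{"travel":[0,0,0],"roll":0,"jaw":60}]}}

```text
clock: 18.7
tool_pos: [0.5927, -0.0362, 0.0435]
orientation: [180.0, 0.0, -77.4]
force: [-0.3, 0.0, -0.7]
opening: 0.0603
gripper_force: 0.0
```

```bash
python3 - <<'E'
from h import *
plan(.032,-.0635,.042,-77.53)
E
```

```text
t 18.7 tcp jig [ 32.0183 -67.0511] z 0.04353112592552227 yaw -77.3917656458929 F [-0.2785  0.039  -0.7229] shift [-3.5512  0.0097  1.5311] roll 0.13823435410711227
```

Request:
{"api": "apply_moves", "payload": {"targets": [{"travel":[-1,0,0],"roll":0,"jaw":60},{"travel":[-1,0,0],"roll":0,"jaw":60},{"travel":[-1,0,0],"roll":0,"jaw":60}]}}

```text
clock: 19.0
tool_pos: [0.5921, -0.0336, 0.0436]
orientation: [-180.0, -0.0, -77.4]
force: [0.6, -1.4, -0.9]
opening: 0.06
gripper_force: 0.8
```

Request:
{"api": "apply_moves", "payload": {"targets": [{"travel":[-1,0,0],"roll":0,"jaw":60},{"travel":[-1,0,0],"roll":0,"jaw":60}]}}

```text
clock: 19.2
tool_pos: [0.5918, -0.0328, 0.0437]
orientation: [180.0, -0.1, -77.4]
force: [3.1, -13.5, -1.7]
opening: 0.06
gripper_force: 7.3
```

The force rose to 13.5 N and the tool stalled at jig y ≈ -63.6, so the log is flush. I'll retreat and check it with a numeric hole detection.

Request:
{"api": "apply_moves", "payload": {"targets": [{"travel":[0,0,0],"roll":0,"jaw":60},{"travel":[4,0,0],"roll":0,"jaw":60},{"travel":[6,0,0],"roll":0,"jaw":60},{"travel":[10,0,-10],"roll":0,"jaw":60},{"travel":[0,0,-40],"roll":0,"jaw":30},{"travel":[0,0,-40],"roll":0,"jaw":0},{"travel":[0,0,-40],"roll":0,"jaw":0},{"travel":[0,0,-30],"roll":0,"jaw":0},{"travel":[0,0,0],"roll":0,"jaw":0},{"travel":[0,0,0],"roll":0,"jaw":0}]}}

```text
clock: 20.2
tool_pos: [0.5963, -0.0513, 0.205]
orientation: [-179.9, 0.0, -77.4]
force: [-0.7, 0.7, -0.7]
opening: 0.0177
gripper_force: 0.0
```

```bash
python3 - <<'E'
from h import *
plan(-.08,-.027,.165,-77.53)
a=ctrl.snapshot("scene")[...,::-1]
R,t,_=jig()
cv2.imwrite("pics/r7.png",cv2.resize(a[150:270,140:300],(800,600),interpolation=2))
for x in(-57,0,57):
    print(x,proj("scene",np.r_[tow([x/1e3,-.027]),.058]))
E
```

```text
t 20.2 tcp jig [ 32.2591 -82.6052] z 0.20502272306729954 yaw -77.4080380347937 F [-0.7394  0.7215 -0.7164] shift [-55.8459 112.1396  40.0227] roll 0.1219619652063102
-57 [238.2488 211.125 ]
0 [226.0332 221.378 ]
57 [212.7692 232.5109]
```

View pics/r7.png

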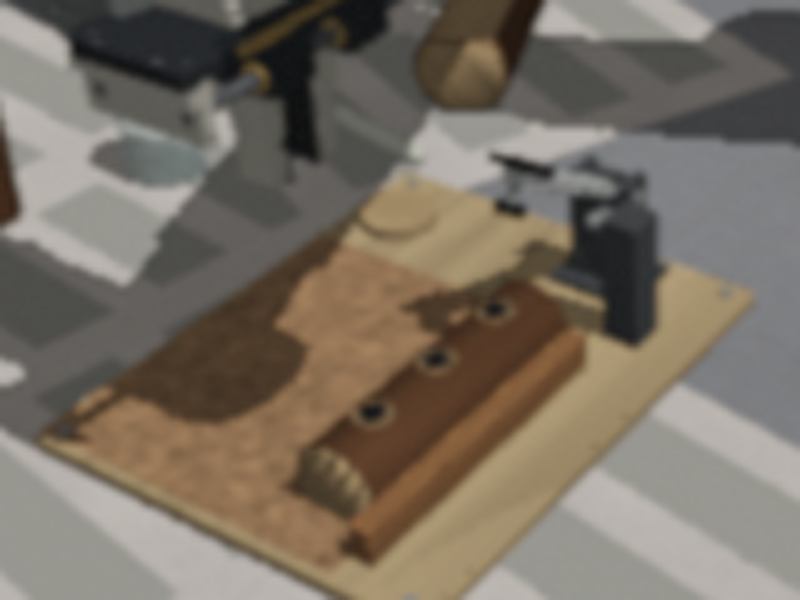

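The picture shows the log on its flat against the fence. The holes at (372,411), (437,358) and (494,309) match the pixels predicted for a flush seat, and the lever is still up. Next I'll press the lever.

Request:
{"api": "apply_moves", "payload": {"targets": [{"travel":[-19,37,0],"roll":0,"jaw":0},{"travel":[-19,37,0],"roll":0,"jaw":0},{"travel":[-18,38,0],"roll":0,"jaw":0},{"travel":[0,0,15],"roll":0,"jaw":0},{"travel":[0,0,15],"roll":0,"jaw":0},{"travel":[0,0,0],"roll":0,"jaw":0},{"travel":[0,0,0],"roll":0,"jaw":0}]}}

```text
clock: 20.95
tool_pos: [0.4741, -0.0212, 0.173]
orientation: [179.9, -0.0, -77.4]
force: [0.7, 1.0, -0.0]
opening: 0.0005
gripper_force: 0.2
```

```bash
python3 - <<'E'
from h import *
plan(-.078,-.027,.109,-77.53);print(ctrl.get_obs()["opening"])
E
```

```text
t 20.95 tcp jig [-80.5901 -26.8162] z 0.1730236273591626 yaw -77.38743935741921 F [ 0.7195  1.0012 -0.0409] shift [ 0.1903 -2.5896 64.0236] roll 0.14256064258080414
0.00045137931031430373
```

Request:
{"api": "apply_moves", "payload": {"targets": [{"travel":[0,-1,8],"roll":0,"jaw":0},{"travel":[0,-1,7],"roll":0,"jaw":0},{"travel":[0,-1,7],"roll":0,"jaw":0},{"travel":[0,0,7],"roll":0,"jaw":0},{"travel":[0,0,6],"roll":0,"jaw":0},{"travel":[0,0,6],"roll":0,"jaw":0},{"travel":[0,0,6],"roll":0,"jaw":0},{"travel":[0,0,5],"roll":0,"jaw":0},{"travel":[0,0,4],"roll":0,"jaw":0},{"travel":[0,0,3],"roll":0,"jaw":0}]}}

```text
clock: 21.95
tool_pos: [0.4768, -0.0205, 0.1137]
orientation: [179.9, -0.0, -77.4]
force: [-0.2, -1.0, -1.0]
opening: 0.0004
gripper_force: 0.0
```

Request:
{"api": "apply_moves", "payload": {"targets": [{"travel":[0,0,2],"roll":0,"jaw":0},{"travel":[0,0,1],"roll":0,"jaw":0},{"travel":[0,0,1],"roll":0,"jaw":0},{"travel":[0,0,0],"roll":0,"jaw":0}]}}

```text
clock: 22.35
tool_pos: [0.4772, -0.0204, 0.1108]
orientation: [180.0, -0.0, -77.4]
force: [-3.0, -0.5, 3.9]
opening: 0.0001
gripper_force: 1.8
```

Request:
{"api": "apply_moves", "payload": {"targets": [{"travel":[0,0,1],"roll":0,"jaw":0},{"travel":[0,0,1],"roll":0,"jaw":0},{"travel":[0,0,0],"roll":0,"jaw":0}]}}

```text
clock: 22.65
tool_pos: [0.4772, -0.0205, 0.1104]
orientation: [-180.0, -0.0, -77.4]
force: [-9.9, 1.1, 24.4]
opening: 0.0005
gripper_force: 11.9
```

Request:
{"api": "apply_moves", "payload": {"targets": [{"travel":[0,0,1],"roll":0,"jaw":0},{"travel":[0,0,0],"roll":0,"jaw":0}]}}

```text
clock: 22.85
tool_pos: [0.4773, -0.0205, 0.1102]
orientation: [-180.0, -0.0, -77.3]
force: [-13.7, 2.7, 34.1]
opening: 0.0002
gripper_force: 16.8
```

Hard stop: the lever is at its end. I'll release upwards, move clear, and check where the pad is.

Request:
{"api": "apply_moves", "payload": {"targets": [{"travel":[0,0,-5],"roll":0,"jaw":0},{"travel":[0,0,-15],"roll":0,"jaw":0},{"travel":[0,0,-40],"roll":0,"jaw":0},{"travel":[0,0,-40],"roll":0,"jaw":0},{"travel":[40,-20,0],"roll":0,"jaw":0},{"travel":[40,-20,0],"roll":0,"jaw":0},{"travel":[40,-20,0],"roll":0,"jaw":0},{"travel":[40,-20,0],"roll":0,"jaw":0},{"travel":[0,0,0],"roll":0,"jaw":0},{"travel":[0,0,0],"roll":0,"jaw":0}]}}

```text
clock: 23.85
tool_pos: [0.5905, -0.1598, 0.2065]
orientation: [179.9, 0.0, -77.5]
force: [-0.0, -0.3, -0.0]
opening: 0.0004
gripper_force: 0.0
```

```bash
python3 - <<'E'
from h import *
a=ctrl.snapshot("scene")[...,::-1];cv2.imwrite("pics/f.png",a);b=cv2.imread("pics/r7.png")
old=cv2.resize(b,(160,120),interpolation=cv2.INTER_AREA)
for nm,x,z in(("down",-.075,.088),("up",-.0905,.138)):
    u,v=proj("scene",np.r_[tow([x,-.027]),z]).astype(int)
    print(nm,u,v,"now",a[v-2:v+3,u-2:u+3].mean((0,1)),"before",old[v-152:v-147,u-142:u-137].mean((0,1)))
# hole positions: dark blobs on the log
roi=cv2.cvtColor(a,cv2.COLOR_BGR2HSV)[200:240,200:250,2]
n,l,s,c=cv2.connectedComponentsWithStats((roi<45).astype(np.uint8))
print([(c[i]+[200,200],s[i][4]) for i in range(1,n)])
E
```

```text
down 241 199 now [43.72 51.64 55.96] before [105.64 139.76 158.36]
up 243 182 now [164.48 168.32 172.56] before [87.6  90.96 92.44]
[(array([241.    , 201.7222]), np.int32(36)), (array([240.6667, 209.4583]), np.int32(24)), (array([226.5, 221.5]), np.int32(4)), (array([214.2, 231.6]), np.int32(5))]
```

The pad now shows dark at its down position (241,199), its old up position is clear, and the holes have not moved. I'm handing in.

```bash
python3 -c "
from plant import ctrl
print(ctrl.close_job())"
```

```text
the job is handed in; nothing more can be done
None
```

The log sits on its flat with the holes up, flush against the fence, and the lever stayed down after I let go of it, so the job is handed in; the foot's grip was not measured, and the judge's result was not shown.

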